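Return the plug gauges to their storage cradles

TASK

Measuring is done: put the four plug gauges from the aluminium bench rack back on the storage rail, each settled level in both notches of the cradle of its own handle colour, middle of the handle over the middle of the cradle, with its red-ringed NO-GO end at the cradle's red-strip end. Set them down without dropping them, let go of all four, and leave the setting ring and the rinse bottle where they stand.

Things in the scene. Friction and masses are not known exactly. Their poses are not given: they have to be found in the camera images.
- gauge_blue: Plug gauge: blue round handle, 18 mm diameter, 92 long; steel plugs of 14 mm diameter at both ends: 22 mm long (GO), 12 mm long (NO-GO, by the red ring). 80 to 130 g. Origin on the axis between handle and NO-GO plug; x along the axis out of the NO-GO end: handle middle (grip here) at x = -46 mm. Starts level, axis 54 mm above the table; row pitch 66 mm, all the same way round.
- gauge_yellow: Plug gauge: yellow round handle, 18 mm diameter, 92 long; steel plugs of 12 mm diameter at both ends: 22 mm long (GO), 12 mm long (NO-GO, by the red ring). 80 to 130 g. Origin on the axis between handle and NO-GO plug; x along the axis out of the NO-GO end: handle middle (grip here) at x = -46 mm. Starts level, axis 54 mm above the table; row pitch 66 mm, all the same way round.
- gauge_green: Plug gauge: green round handle, 18 mm diameter, 92 long; steel plugs of 10 mm diameter at both ends: 22 mm long (GO), 12 mm long (NO-GO, by the red ring). 80 to 130 g. Origin on the axis between handle and NO-GO plug; x along the axis out of the NO-GO end: handle middle (grip here) at x = -46 mm. Starts level, axis 54 mm above the table; row pitch 66 mm, all the same way round.
- gauge_black: Plug gauge: black round handle, 18 mm diameter, 92 long; steel plugs of 8 mm diameter at both ends: 22 mm long (GO), 12 mm long (NO-GO, by the red ring). 80 to 130 g. Origin on the axis between handle and NO-GO plug; x along the axis out of the NO-GO end: handle middle (grip here) at x = -46 mm. Starts level, axis 54 mm above the table; row pitch 66 mm, all the same way round.
- cradle_blue: Blue cradle fixed on the storage rail, 90 (x) by 62 mm, 66 mm pitch. Origin: centre of underside, 12 mm above table; z up. Base 6 mm; comb plates across x = +-30 mm, 6 mm thick, 50 mm high, each with a 90-degree V notch 41 mm wide, 21 deep at y = 0. Seated handle: axis along x, 42 mm above origin, middle at x = 0, NO-GO end to +x (red strip). Bench rack: same combs.
- cradle_yellow: Yellow cradle fixed on the storage rail, 90 (x) by 62 mm, 66 mm pitch. Origin: centre of underside, 12 mm above table; z up. Base 6 mm; comb plates across x = +-30 mm, 6 mm thick, 50 mm high, each with a 90-degree V notch 41 mm wide, 21 deep at y = 0. Seated handle: axis along x, 42 mm above origin, middle at x = 0, NO-GO end to +x (red strip). Bench rack: same combs.
- cradle_green: Green cradle fixed on the storage rail, 90 (x) by 62 mm, 66 mm pitch. Origin: centre of underside, 12 mm above table; z up. Base 6 mm; comb plates across x = +-30 mm, 6 mm thick, 50 mm high, each with a 90-degree V notch 41 mm wide, 21 deep at y = 0. Seated handle: axis along x, 42 mm above origin, middle at x = 0, NO-GO end to +x (red strip). Bench rack: same combs.
- cradle_black: Black cradle fixed on the storage rail, 90 (x) by 62 mm, 66 mm pitch. Origin: centre of underside, 12 mm above table; z up. Base 6 mm; comb plates across x = +-30 mm, 6 mm thick, 50 mm high, each with a 90-degree V notch 41 mm wide, 21 deep at y = 0. Seated handle: axis along x, 42 mm above origin, middle at x = 0, NO-GO end to +x (red strip). Bench rack: same combs.
- setting_ring: Bystander: loose steel setting ring, 50 mm in diameter, 24 mm bore, 18 mm high, lying on the table between the two racks. Origin at the centre of its underside.
- rinse_bottle: Bystander: loose white plastic squeeze bottle with red cap and nozzle, 50 mm in diameter, 150 mm high, standing behind the racks. Origin at the centre of its underside.
Things that resemble listed ones, but are neither listed nor needed, are in the scene too. Of the things like the gauge_yellow, leave any that is pink; of the rest the larger one is meant. Leave any orange look-alike of the gauge_green alone.

How it is judged:
By the outcome, as a careful person would: the job done as asked, in the order asked, and still so for the second after the job is handed in, with the robot touching nothing.
It also fails if it takes over 99 s, if anything falls off the work surface, if the arm or the gripper's body presses on something with over 40 N, if the wrist force passes 120 N, or if a joint passes its speed limit or range.

ROBOT

A 7-joint arm with a two-finger parallel gripper is mounted at the origin on the work surface. World frame = base frame: x ahead of the robot, y to its left, z up, the work surface at z = 0. Lengths are in m, angles in rad, forces in N, time in s.
With the tool pointing down it reaches from about 0.4 to 0.85 m from the base axis. Payload 10.4 kg.
Tool frame: the origin (TCP) lies at the very end of the fingers, on their centre line; the grasp point (between the pads) lies r.tcp_to_grasp behind it (r.tcp_to_grasp is the distance from the TCP to the grasp point, in m); z points along the fingers, y is the line along which they close (so a half turn about z gives the same grasp; the last joint's range is limited). The gripper opens to 87 mm and grips with 3 to 60 N. Pads are 19 mm wide; open, the fingers measure 117 mm over their backs; the gripper's body (75 mm by 190 mm) begins 51 mm behind the grasp point.
Start: joints at [-0.023, 0.332, -0.065, 1.46, 0.022, 1.35, -0.088], TCP at [0.625, 0, 0.223] pointing down, gripper open.
Joint ranges: [-2.6, 2.6], [-0.5, 2.12], [-1.47, 1.34], [0.16, 2.42], [-1.27, 4.41], [0.06, 2.06], [-2.6, 2.6]. Speed limits (rad/s): [2.22, 2.22, 2.79, 2.79, 3.14, 3.14, 3.14].

INTERFACE

Orientations are given as a unit quaternion [x, y, z, w].
In Python, from bench import monitor, cams, ticket, r gives the robot as it stands.
- The arm moves only by the shell command python3 -m crank 'ROWS' [OPENING] [FORCE]. ROWS is a JSON object whose one key "steps" holds a list of rows, each a list of 2 entries, a list of its own where there are three numbers: the shift along the world's x, y, z in units of 25 mm (1.0 is 25 mm), then the turn, a rotation vector about the world's x, y, z in units of 5 degrees (1.0 is 5 degrees). In form: {"steps": [[[x, y, z], [ax, ay, az]], ...]}. A call has 1 to 10 rows; each row shifts and turns the commanded pose from where the row before left it; what a row does not reach is not made up. A row lasts 1/12 s, in which the tool goes at most 41.7 mm and 7.16 degrees, less where a joint would pass 70% of its speed; a pose out of reach is approached as far as the arm can. A call is refused whole if a number of a shift passes 1 or a number of a turn 1, either way. A call with a gripper value outside its range is refused whole. OPENING is the finger opening in mm, from 0 to 87, set as the call begins (- or left out, the last holds). The fingers move at their own pace and stop on an object; FORCE is the grip in N (left out, the last holds). Time passes only in rows, so rows that do not move let the fingers close. It gives the time, the measured TCP pose, the force, the opening and the grip force at its end, in the units of the state.
- monitor.read_state(): the state, without advancing time (a new reading comes with each control period).
- cams.camera(name): name is "scene" or "side" or "wrist"; returns a dict with "pixels" (480x640x3 uint8, blue, green, red), "z_map" (480x640 float32, m along the optical axis (not along the pixel's ray), 0 where there is no reading), "vfov" (degrees; the focal length in pixels is half the picture's height over the tangent of half this angle, whatever the lens; pixels are square), "cx", "cy" (the principal point, pixels), "T" (4x4, takes a point from camera to world coordinates). Camera axes: x right, y up, looking along -z (the intrinsics and any distortion apply to the point x, -y, -z); pixel columns grow to the right and rows downward; lengths in m; the calibration is good to about 2 mm. The wrist camera is an equidistant fisheye: a pixel r from the principal point sees the ray r / f radians off the axis. A picture is of the moment at which its call begins.
- ticket.close_job(): hands the job in; it is judged then, once.
The state is a dict: "time": time; "joint_positions": joint angles; "joint_vel": joint speeds; "joint_torque": joint torques, N m; "ee_pos": TCP position; "eef_rot": TCP orientation; "ft_force": force on the tool from outside, world axes, zero at the start; "torque": the same for the moment, N m; "width": finger opening in m; "grip_force": force on a finger pad.
Only numpy, scipy, OpenCV 4.12 (cv2) and the standard library are available. Lean on these libraries where they do the work, as an engineer would, in place of code of your own. Each camera call takes 0.05 s, during which the arm holds its last target. There are 200 camera calls.

## Working session

There is one attempt and no reset: what is moved stays moved. The work goes in short steps, Python scripts to look and compute and a shell command to move; the robot and the scene stay as the last step left them, time stands still between calls to the robot, and variables do not carry over. Pictures are saved under pics/ and viewed, at most 14 in all, crops included, and the job is handed in when it is done.

```bash
ls; mkdir -p pics; python3 - <<'E'
from bench import monitor,cams,r
import cv2,numpy as np
print(monitor.read_state()); print(r.tcp_to_grasp)
for n in ["scene","side","wrist"]:
    c=cams.camera(n); cv2.imwrite(f"pics/{n}0.png",c["pixels"]); np.savez(f"pics/{n}0.npz",**c)
    print(n,c["vfov"],c["cx"],c["cy"],c["T"].round(3).tolist(),[k for k in c])
E
```

```text
pics
{'time': 0.0, 'joint_positions': array([-0.02260012,  0.33285267, -0.06474219,  1.46094963,  0.02156754,
        1.34989592, -0.08848084]), 'joint_vel': array([-0.00011528, -0.00162747, -0.0003555 , -0.00079134,  0.00059782,
       -0.00165175, -0.00032898]), 'joint_torque': array([-1.20520472e-04, -6.23245955e+01,  2.44190963e-02, -3.89891267e+01,
       -6.13984605e-02,  3.97891912e-02,  1.87085252e-04]), 'ee_pos': array([6.24607984e-01, 3.03951710e-05, 2.21762054e-01]), 'eef_rot': array([ 7.07080725e-01,  7.07132484e-01, -5.06471952e-04, -4.91699597e-04]), 'ft_force': array([ 0.28589187, -0.19982728, -0.01032948]), 'torque': array([ 0.05887907,  0.03630241, -0.01341015]), 'grip_force': 0.0, 'width': 0.08681488907050836}
0.0187
scene 54.22472589581974 317.0875103309693 241.91893844704077 [[-0.853, -0.344, 0.393, 0.92], [0.522, -0.582, 0.623, 0.599], [0.014, 0.737, 0.676, 0.632], [0.0, 0.0, 0.0, 1.0]] ['pixels', 'z_map', 'vfov', 'cx', 'cy', 'T']
side 47.856481757177896 319.79972958703803 241.1317930472437 [[-0.999, 0.02, -0.038, 0.539], [-0.043, -0.478, 0.877, 1.027], [-0.001, 0.878, 0.478, 0.605], [0.0, 0.0, 0.0, 1.0]] ['pixels', 'z_map', 'vfov', 'cx', 'cy', 'T']
wrist 65.70646984690485 319.8917298145965 244.64227283343 [[1.0, -0.001, 0.001, 0.624], [0.001, 0.963, 0.27, 0.075], [-0.001, -0.27, 0.963, 0.384], [0.0, 0.0, 0.0, 1.0]] ['pixels', 'z_map', 'vfov', 'cx', 'cy', 'T']
```

View pics/scene0.png

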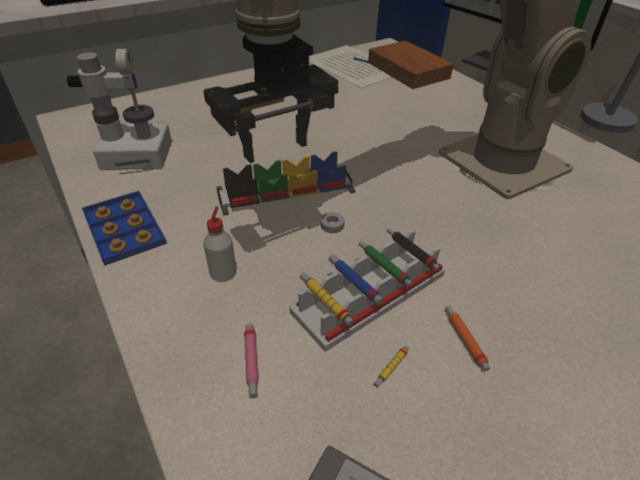

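View pics/side0.png

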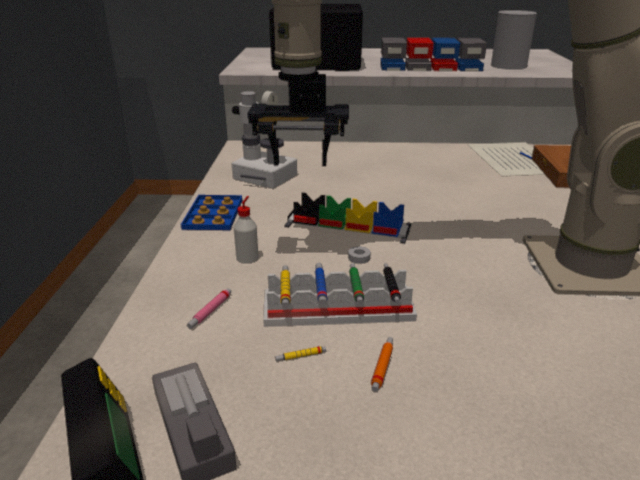

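View pics/wrist0.png

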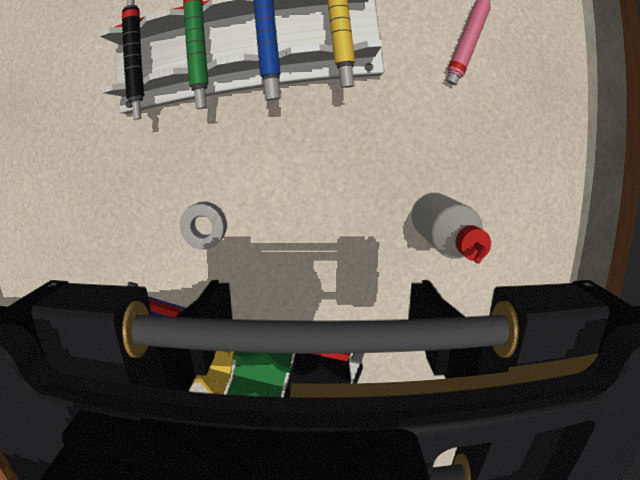

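The scene view shows the bench rack (px ~370,280) holding yellow, blue, green and black, with its red strip on the +y side. The storage rail is at (287,182), coloured black, green, yellow, blue. The loose look-alikes are pink (251,358), small yellow (392,365) and orange (467,337). The ring is at (332,221) and the bottle at (220,250). The side and wrist views agree with this. Next I triangulate.

```bash
cat > h.py <<'E'
import numpy as np,cv2
def load(n): return dict(np.load(f"pics/{n}.npz"))
def snap(name,tag):
    from bench import cams
    c=cams.camera(name); np.savez(f"pics/{tag}.npz",**c); cv2.imwrite(f"pics/{tag}.png",c["pixels"]); return c
def ray(c,uv,fish=False):
    f=240/np.tan(np.radians(float(c["vfov"]))/2)
    d=(np.array(uv,float)-[float(c["cx"]),float(c["cy"])])/f
    if fish:
        t=np.hypot(*d); d=d/t*np.tan(t) if t>1e-9 else d
    v=c["T"][:3,:3]@np.array([d[0],-d[1],-1]); return c["T"][:3,3],v/np.linalg.norm(v)
def plane(c,uv,z,fish=False):
    o,v=ray(c,uv,fish); return o+v*(z-o[2])/v[2]
def tri(rs):
    A=np.zeros((3,3));b=np.zeros(3)
    for o,v in rs: P=np.eye(3)-np.outer(v,v);A+=P;b+=P@o
    p=np.linalg.solve(A,b); return p,[round(1e3*np.linalg.norm(np.cross(p-o,v)),1) for o,v in rs]
R={'blue':((105,110,50),(125,255,255)),'yellow':((18,110,80),(32,255,255)),'green':((45,100,30),(85,255,255)),
 'red':((0,150,90),(6,255,255)),'black':((0,0,0),(180,90,50))}
def blobs(c,col,amin=60,box=None):
    hsv=cv2.cvtColor(c["pixels"],cv2.COLOR_BGR2HSV); m=cv2.inRange(hsv,*map(np.array,R[col]))
    m=cv2.morphologyEx(m,cv2.MORPH_CLOSE,np.ones((5,5),np.uint8))
    if box: k=np.zeros_like(m);k[box[1]:box[3],box[0]:box[2]]=1;m*=k
    cs,_=cv2.findContours(m,cv2.RETR_EXTERNAL,cv2.CHAIN_APPROX_NONE); out=[]
    for k in cs:
        if cv2.contourArea(k)<amin: continue
        b=cv2.minAreaRect(k); p=cv2.boxPoints(b); e=[(p[i]+p[(i+1)%4])/2 for i in range(4)]
        i=0 if np.linalg.norm(e[0]-e[2])>np.linalg.norm(e[1]-e[3]) else 1
        out.append((cv2.contourArea(k),np.array(b[0]),sorted([e[i],e[i+2]],key=lambda q:q[1]),b[1]))
    return out
E
python3 - <<'E'
from h import *
np.set_printoptions(precision=4,suppress=True)
for n,box in [("scene0",(200,140,460,345)),("side0",(250,180,430,330))]:
    c=load(n)
    for col in R:
        for b in blobs(c,col,30,box): print(n,col,b[0],b[1],"axis@54",plane(c,b[1],.054)[:2], [plane(c,e,.054)[:2] for e in b[2]])
E
```

```text
scene0 blue 332.5 [355.5169 278.5867] axis@54 [0.5762 0.1775] [array([0.581 , 0.1299]), array([0.5718, 0.222 ])]
scene0 blue 42.5 [327.5 172. ] axis@54 [ 0.4472 -0.1137] [array([ 0.4312, -0.1043]), array([ 0.4632, -0.123 ])]
scene0 yellow 467.0 [326.25 298.75] axis@54 [0.6422 0.1898] [array([0.6472, 0.1397]), array([0.6376, 0.2362])]
scene0 yellow 437.0 [296.8 168.1] axis@54 [ 0.4974 -0.1605] [array([ 0.4558, -0.1692]), array([ 0.5373, -0.1522])]
scene0 green 236.5 [385.6393 262.5328] axis@54 [0.5091 0.173 ] [array([0.5136, 0.1256]), array([0.5048, 0.2175])]
scene0 green 488.5 [270.519  175.6765] axis@54 [ 0.5605 -0.1637] [array([ 0.529 , -0.1525]), array([ 0.5917, -0.1748])]
scene0 red 59.0 [333.5281 331.545 ] axis@54 [0.6674 0.2501] [array([0.6538, 0.2487]), array([0.6807, 0.2514])]
scene0 red 76.5 [362.309  313.4944] axis@54 [0.6098 0.2442] [array([0.59  , 0.2422]), array([0.6291, 0.2461])]
scene0 red 71.5 [390.9382 295.6011] axis@54 [0.5483 0.238 ] [array([0.5236, 0.2355]), array([0.5723, 0.2404])]
scene0 red 55.0 [418.882  278.0113] axis@54 [0.4833 0.2312] [array([0.4647, 0.2293
[... 1052 characters left out ...]
012, -0.0312])]
side0 green 156.5 [355.528 280.404] axis@54 [0.5095 0.1672] [array([0.5136, 0.1188]), array([0.5058, 0.2118])]
side0 green 476.5 [332.7823 210.384 ] axis@54 [ 0.5591 -0.1384] [array([ 0.5507, -0.2256]), array([ 0.5666, -0.0604])]
side0 red 704.5 [340.0453 310.7663] axis@54 [0.5376 0.265 ] [array([0.4129, 0.2522]), array([0.6606, 0.2776])]
side0 red 46.5 [299.7838 217.7973] axis@54 [ 0.6345 -0.0951] [array([ 0.649 , -0.0999]), array([ 0.6201, -0.0904])]
side0 black 161.5 [389.9623 278.3679] axis@54 [0.4444 0.1573] [array([0.4478, 0.1164]), array([0.4412, 0.1956])]
side0 black 407.5 [307.05 207.35] axis@54 [ 0.6213 -0.1528] [array([ 0.6142, -0.2456]), array([ 0.6277, -0.0703])]
```

```bash
python3 -m crank '{"steps":[[[0,1,0.5],[0,0,0]],[[0,1,0.5],[0,0,0]],[[0,1,0.5],[0,0,0]],[[0,1,0.5],[0,0,0]],[[0,1,0],[0,0,0]],[[0,1,0],[0,0,0]],[[0,0,0],[0,0,0]],[[0,0,0],[0,0,0]]]}'; python3 -c "
from h import *
snap('wrist','w1')"
```

```text
time: 0.82
ee_pos: [0.6245, 0.1519, 0.272]
eef_rot: [0.706, 0.708, -0.0, -0.0]
ft_force: [-0.2, -1.2, 0.1]
width: 0.0868
grip_force: 0.0
```

View pics/w1.png

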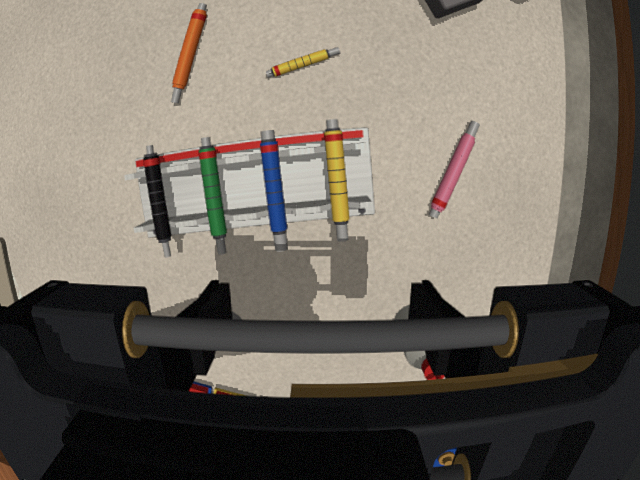

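The wrist view shows all four gauges in the bench rack, with red rings toward +y: black (158,200), green (213,195), blue (273,190), yellow (337,178). I take a second view of the bench, then two of the storage rail.

```bash
python3 -m crank '{"steps":[[[-1,-1,0],[0,0,0]],[[-1,-1,0],[0,0,0]],[[-1,-1,0],[0,0,0]],[[-1,-1,0],[0,0,0]],[[0,0,0],[0,0,0]],[[0,0,0],[0,0,0]]]}'; python3 -c "
from h import *
snap('wrist','w2')"
python3 -m crank '{"steps":[[[0,-1,0],[0,0,0]],[[0,-1,0],[0,0,0]],[[0,-1,0],[0,0,0]],[[0,-1,0],[0,0,0]],[[0,-1,0],[0,0,0]],[[0,-1,0],[0,0,0]],[[0,-1,0],[0,0,0]],[[0,-1,0],[0,0,0]],[[0,0,0],[0,0,0]],[[0,0,0],[0,0,0]]]}'
python3 -c "
from h import *
snap('wrist','w3')"
python3 -m crank '{"steps":[[[1,-0.5,0],[0,0,0]],[[1,-0.5,0],[0,0,0]],[[1,-0.5,0],[0,0,0]],[[1,-0.5,0],[0,0,0]],[[0,0,0],[0,0,0]],[[0,0,0],[0,0,0]]]}'
python3 -c "
from h import *
a=snap('wrist','w4')['pixels'];b=load('w3')['pixels']
cv2.imwrite('pics/w34.png',cv2.resize(np.vstack([b[:300],a[:300]]),None,fx=1,fy=1))"
```

```text
time: 1.37
ee_pos: [0.5244, 0.0469, 0.2732]
eef_rot: [0.709, 0.705, 0.0, 0.001]
ft_force: [0.9, 0.1, 0.3]
width: 0.0875
grip_force: 0.0
time: 2.25
ee_pos: [0.5254, -0.151, 0.2721]
eef_rot: [0.708, 0.706, -0.0, -0.0]
ft_force: [0.6, 0.8, 0.9]
width: 0.087
grip_force: 0.0
time: 2.8
ee_pos: [0.6261, -0.1985, 0.271]
eef_rot: [0.706, 0.708, -0.0, -0.001]
ft_force: [-0.4, -0.3, 0.0]
width: 0.0873
grip_force: 0.0
```

View pics/w34.png

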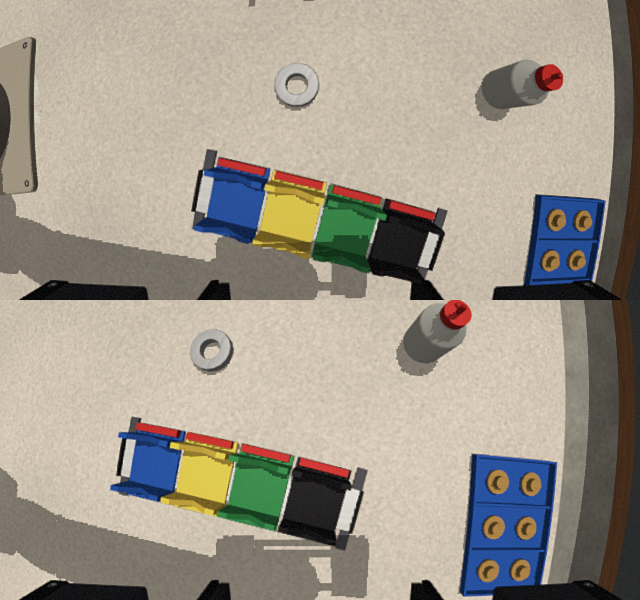

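Both views show the red strips on the +y side of every cradle: blue, yellow, green, black from (243,168) to (412,210) in the upper picture. I triangulate the gauges and strips, and enlarge the combs.

```bash
python3 - <<'E'
from h import *
np.set_printoptions(precision=4,suppress=True)
w1,w2=load('w1'),load('w2')
for col in ['yellow','blue','green','black']:
    got=[]
    for c,box in((w1,(140,100,375,260)),(w2,(60,0,560,275))):
        for b in blobs(c,col,150,box):
            p=plane(c,b[1],.054,1)
            e=[plane(c,q,.054,1)[:2] for q in b[2]]
            if p[1]>.1: got.append((c,b)); print(col,b[0],b[1],np.round(b[3],1),p[:2],*e,"len",np.linalg.norm(e[0]-e[1]))
    if len(got)==2: print("   tri",*tri([ray(c,b[1],1) for c,b in got]))
w3,w4=load('w3'),load('w4')
for c,box in((w3,(180,145,460,290)),(w4,(100,110,380,260))):
    for b in sorted(blobs(c,'red',60,box),key=lambda b:b[1][0]): print(b[0],b[1],np.round(b[3],1),[plane(c,q,.018,1) for q in b[2]])
S=[sorted(blobs(c,'red',60,box),key=lambda b:b[1][0]) for c,box in((w3,(180,145,460,290)),(w4,(100,110,380,260)))]
for a,b in zip(*S): print(tri([ray(w3,a[1],1),ray(w4,b[1],1)]))
cv2.imwrite('pics/z3.png',cv2.resize(w3['pixels'][145:290,185:455],None,fx=2.95,fy=2.95,interpolation=cv2.INTER_CUBIC))
cv2.imwrite('pics/z4.png',cv2.resize(w4['pixels'][110:255,105:375],None,fx=2.95,fy=2.95,interpolation=cv2.INTER_CUBIC))
E
```

```text
yellow 1272.5 [337.1339 181.1292] [80.9 17.4] [0.6413 0.1878] [0.6371 0.2291] [0.6458 0.1456] len 0.0839507475650989
yellow 1184.5 [432.2167  82.6467] [78.2 17.1] [0.6412 0.1889] [0.6372 0.2315] [0.6462 0.1475] len 0.08447455793221229
   tri [0.6409 0.1883 0.0559] [np.float64(0.4), np.float64(0.4)]
blue 1165.0 [273.8396 191.6365] [79.6 16.4] [0.5761 0.1769] [0.5719 0.2179] [0.5802 0.1348] len 0.08347452475436958
blue 1214.0 [370.5244  89.2195] [79.4 16.9] [0.5759 0.178 ] [0.5718 0.2202] [0.5804 0.137 ] len 0.08361790721878803
   tri [0.576  0.1774 0.0557] [np.float64(0.5), np.float64(0.5)]
green 1093.5 [213.0545 196.6439] [77.6 15.8] [0.5106 0.1725] [0.5058 0.2135] [0.5147 0.1306] len 0.08338563317229174
green 1235.0 [305.3628  92.7422] [80.  17.2] [0.51   0.1737] [0.5057 0.216 ] [0.5142 0.1325] len 0.08391618255477344
   tri [0.5105 0.1731 0.0551] [np.float64(0.6), np.float64(0.6)]
black 1020.0 [157.7358 202.5197] [75.6 15.3] [0.4449 0.1677] [0.4403 0.2093] [0.4483 0.1251] len 0.08462232745472952
black 1197.5 [241.4216 100.7813] [80.3 17.3] [0.4445 0.1677] [0.4399 0.2108] [0.4485 0.
[... 574 characters left out ...]
9] [array([ 0.405 , -0.0927,  0.018 ]), array([ 0.4599, -0.1062,  0.018 ])]
267.5 [208.4674 139.6491] [45.5  7.1] [array([ 0.4713, -0.1092,  0.018 ]), array([ 0.5246, -0.1232,  0.018 ])]
307.5 [265.2092 152.6212] [48.8  7.4] [array([ 0.5371, -0.1265,  0.018 ]), array([ 0.5906, -0.1404,  0.018 ])]
342.0 [323.3965 167.3991] [50.4  8. ] [array([ 0.6018, -0.1436,  0.018 ]), array([ 0.6562, -0.1576,  0.018 ])]
(array([ 0.4384, -0.1002,  0.0292]), [np.float64(0.2), np.float64(0.2)])
(array([ 0.5013, -0.1165,  0.0273]), [np.float64(0.1), np.float64(0.1)])
(array([ 0.5653, -0.1333,  0.026 ]), [np.float64(0.1), np.float64(0.1)])
(array([ 0.6289, -0.15  ,  0.0266]), [np.float64(0.1), np.float64(0.1)])
```

View pics/z3.png

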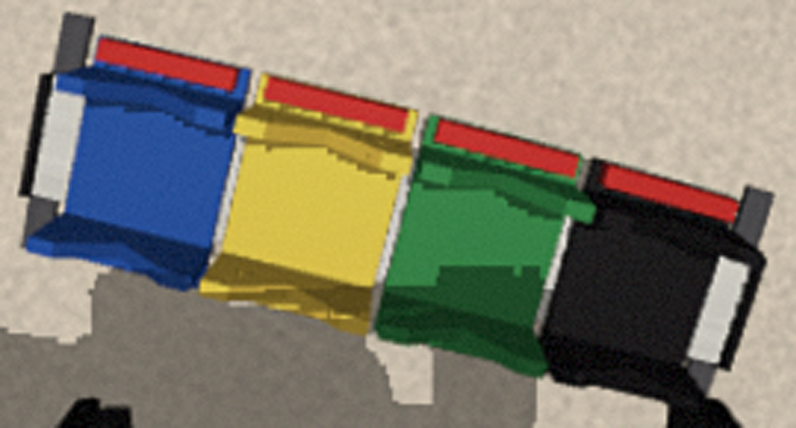

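View pics/z4.png

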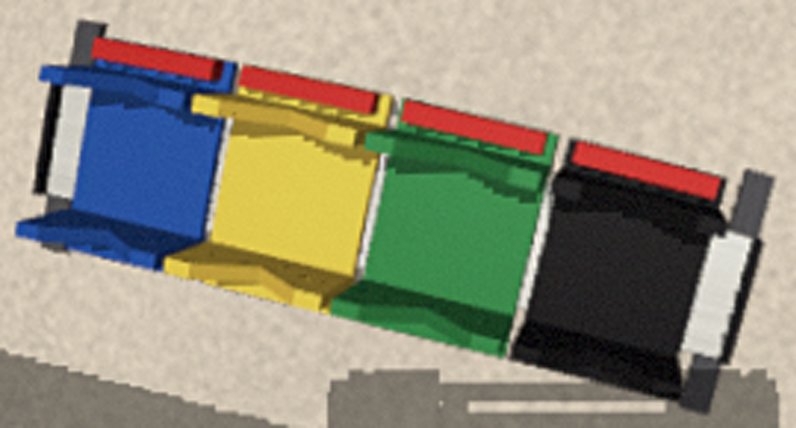

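The crops show two comb plates per cradle with pale notched tops. In the second crop the left tab ends are, front and rear: blue (41,73) and (17,230), yellow (193,104) and (167,267), green (366,142) and (332,297). I triangulate those corners and check them against the depth map.

```bash
python3 - <<'E'
from h import *
np.set_printoptions(precision=4,suppress=True)
w3,w4=load('w3'),load('w4')
o3,o4=np.array([185,145]),np.array([105,110])
u=np.array([.1905,-.0498]);u/=np.linalg.norm(u); n=np.array([-u[1],u[0]])
P={'blue':((58,83),(25,243),(41,73),(17,230)),'yellow':((235,120),(202,285),(193,104),(167,267)),'green':((421,167),(378,302),(366,142),(332,297))}
for k,(a,b,c,d) in P.items():
    a,b=[o3+np.array(x)/2.95 for x in(a,b)];c,d=[o4+np.array(x)/2.95 for x in(c,d)]
    F,ef=tri([ray(w3,a,1),ray(w4,c,1)]);B,eb=tri([ray(w3,b,1),ray(w4,d,1)])
    print(k,"tri",F,B,ef,eb,"centre62:",[((plane(w,p,.062,1)+plane(w,q,.062,1))[:2]/2+.031*u) for w,p,q in((w3,a,b),(w4,c,d))])
S=np.array([[.4384,-.1002],[.5013,-.1165],[.5653,-.1333],[.6289,-.15]])
print("strip mean",S.mean(0),"u",u,"yaw x",np.degrees(np.arctan2(n[1],n[0])))
# depth check: rays with depth, comb tops only
for w in(w3,w4):
    f=240/np.tan(np.radians(float(w['vfov']))/2)
    vv,uu=np.mgrid[100:295,100:460]; z=w['z_map'][vv,uu]
    d=np.stack([(uu-w['cx'])/f,(vv-w['cy'])/f],-1); t=np.linalg.norm(d,axis=-1); s=(np.tan(t)/t)[...,None]
    d=d*s; p=np.stack([d[...,0]*z,-d[...,1]*z,-z],-1)@w['T'][:3,:3].T+w['T'][:3,3]
    q=p[...,:2]-S.mean(0); a=q@u; b=q@n; m=(np.abs(a)<.14)&(b>-.1)&(b<.012)
    for lo,hi in((.0585,.066),):
        k=m&(p[...,2]>lo)&(p[...,2]<hi)
        fr=k&(b>-.035); re=k&(b<-.045)
        print("tops",k.sum(),np.median(p[...,2][k]),"front b",np.percentile(b[fr],[3,50,97]),"rear b",np.percentile(b[re],[3,50,97]),"a",np.percentile(a[k],[1,99]))
        for g in(fr,re): print("   fit slope",np.polyfit(a[g],b[g],1))
E
```

```text
blue tri [ 0.4062 -0.1039  0.0621] [ 0.3877 -0.1627  0.0565] [np.float64(0.0), np.float64(0.0)] [np.float64(0.2), np.float64(0.2)] centre62: [array([ 0.428 , -0.1404]), array([ 0.4285, -0.141 ])]
yellow tri [ 0.4681 -0.1198  0.0583] [ 0.4542 -0.1788  0.0585] [np.float64(0.8), np.float64(0.8)] [np.float64(0.7), np.float64(0.7)] centre62: [array([ 0.4921, -0.1557]), array([ 0.4924, -0.1575])]
green tri [ 0.5326 -0.1366  0.0578] [ 0.5163 -0.1906  0.0485] [np.float64(0.7), np.float64(0.7)] [np.float64(3.2), np.float64(3.2)] centre62: [array([ 0.5553, -0.1673]), array([ 0.5561, -0.172 ])]
strip mean [ 0.5335 -0.125 ] u [ 0.9675 -0.2529] yaw x 75.34974544628093
tops 1190 0.061344067236549366 front b [-0.014  -0.0108 -0.0077] rear b [-0.0738 -0.0704 -0.0675] a [-0.1289  0.1271]
   fit slope [ 0.0033 -0.0108]
   fit slope [ 0.0041 -0.0704]
tops 1250 0.06136198697118453 front b [-0.014  -0.011  -0.0078] rear b [-0.074  -0.0705 -0.0675] a [-0.1285  0.1285]
   fit slope [ 0.0034 -0.011 ]
   fit slope [ 0.0038 -0.0706]
```

```bash
python3 - <<'E'
from h import *
np.set_printoptions(precision=4,suppress=True)
C={'yellow':(.6410,.1883),'blue':(.576,.1774),'green':(.5103,.1731),'black':(.4447,.1677)}
ax=np.array([-.1013,.9949]);pr=np.array([.9949,.1013]); M=np.array([.543,.177])
for w in('w1','w2'):
    w=load(w);f=240/np.tan(np.radians(float(w['vfov']))/2)
    vv,uu=np.mgrid[2:275,100:560]; z=w['z_map'][vv,uu]
    d=np.stack([(uu-w['cx'])/f,(vv-w['cy'])/f],-1); t=np.linalg.norm(d,axis=-1); d=d*(np.tan(t)/t)[...,None]
    p=np.stack([d[...,0]*z,-d[...,1]*z,-z],-1)@w['T'][:3,:3].T+w['T'][:3,3]
    hsv=cv2.cvtColor(w['pixels'],cv2.COLOR_BGR2HSV)[2:275,100:560]
    red=((hsv[...,0]<7)|(hsv[...,0]>174))&(hsv[...,1]>140)&(hsv[...,2]>70)
    for k,c in C.items():
        q=p[...,:2]-c; a=q@ax;b=q@pr; m=(np.abs(b)<.012)&(np.abs(a)<.085)&(p[...,2]>.047)
        rr=m&red; pts=m&(np.abs(a)<.04)
        steel=m&(a<-.03)&(hsv[...,1]<60)&(hsv[...,2]>70)&(np.abs(b)<.006)
        print(k,"ends",a[m].min(),a[m].max(),"red",np.percentile(a[rr],[2,98]) if rr.sum() else None,"GO steel",np.percentile(a[steel],[2,98]) if steel.sum() else None,"topz",np.percentile(p[...,2][pts],90),"bmid",(b[pts].min()+b[pts].max())/2,"slope",np.polyfit(a[pts],b[pts],1)[0])
    q=p[...,:2]-M;a=q@ax;b=q@pr; k=(np.abs(b)<.14)&(np.abs(a)<.05)&(p[...,2]>.055)&(p[...,2]<.066)
    k&=np.all([np.abs((p[...,:2]-c)@pr)>.016 for c in C.values()],0)
    print("combs",[np.percentile(a[k&s],[5,50,95]) for s in(a>0,a<0)],np.median(p[...,2][k]),"ends b",np.percentile(b[k],[1,99]))
    print("comb slopes",[np.polyfit(b[k&s],a[k&s],1)[0] for s in(a>0,a<0)])
E
```

```text
yellow ends -0.06307749728398393 0.06349378664707996 red [0.0422 0.0474] GO steel [-0.0626 -0.0436] topz 0.06301099372049802 bmid -8.04469419078439e-05 slope 0.00033053999725660865
blue ends -0.0629014126059395 0.06341417002300664 red [0.042 0.048] GO steel [-0.0626 -0.0443] topz 0.06288761266915935 bmid -1.8164469012344787e-05 slope 0.0010848069290989818
green ends -0.06321239674608968 0.06303067489581456 red [0.0417 0.0478] GO steel [-0.0628 -0.0437] topz 0.06291990087606576 bmid 7.322655573793746e-06 slope 0.0011717891583246473
black ends -0.062380679570131985 0.06418708266748055 red [0.0419 0.0494] GO steel [-0.0618 -0.0413] topz 0.06289078783013796 bmid -6.995465628947817e-06 slope 0.0017089311655669255
combs [array([0.0325, 0.0352, 0.0379]), array([-0.0277, -0.0244, -0.0216])] 0.061258729637414744 ends b [-0.1303  0.1304]
comb slopes [np.float64(0.0011283136821008109), np.float64(0.0013373395098475408)]
yellow ends -0.06260639666697705 0.06357005295245234 red [0.0419 0.0479] GO steel [-0.0625 -0.0419] topz 0.06304428120517461 bmid -5.082278187396733e-06 slope -0.0015135210024406528
blue ends -0.06277320811618108 0.06335341610409997 red [0.0419 0.0479] GO steel [-0.0624 -0.0422] topz 0.06297556291694384 bmid 3.3150359197830354e-05 slope 4.199240361856844e-05
green ends -0.062426966879445135 0.06350828356591268 red [-0.0522  0.0477] GO steel [-0.062  -0.0422] topz 0.06301220991174952 bmid 2.352913504036821e-05 slope -0.0008690512717353801
black ends -0.06220809598212067 0.06523166908442032 red [0.0415 0.0495] GO steel [-0.0613 -0.0408] topz 0.06297625336480822 bmid 4.825767071280594e-05 slope 0.0028305743810593587
combs [array([0.0319, 0.0345, 0.0379]), array([-0.0277, -0.025 , -0.0221])] 0.06118710888160156 ends b [-0.131  0.13 ]
comb slopes [np.float64(0.0008824483595139116), np.float64(0.00023548228694442706)]
```

```bash
cat > go.py <<'E'
import sys,numpy as np
from bench import monitor,cams
from scipy.spatial.transform import Rotation as Ro
def st(n=5):
    P=[];Q=[]
    for i in range(n):
        if i: cams.camera("wrist")
        s=monitor.read_state();P.append(s["ee_pos"]);Q.append(s["eef_rot"])
    m=Ro.from_quat(Q).mean(); return s,np.mean(P,0),m,np.std(P,0)
G={'yellow':(.6405,.1935),'blue':(.5755,.1826),'green':(.5098,.1783),'black':(.4441,.1738)}
K={'blue':(.4268,-.1397),'yellow':(.4907,-.1562),'green':(.5547,-.1726),'black':(.6186,-.1891)}
if __name__=="__main__":
    s,p,m,sd=st()
    Y=m.as_matrix()[:,1]; yaw=np.degrees(np.arctan2(Y[1],Y[0])); tilt=m.as_matrix()[:,2]
    print("t",round(s["time"],2),"p",(p*1e3).round(1),"sd",(sd*1e3).round(1),"yaw",yaw.round(2),"z",tilt.round(3),"F",s["ft_force"].round(1),"w",round(s["width"]*1e3,1),"g",s["grip_force"])
    for k in sys.argv[1:]:
        for nm,D,a in(("grasp",G,5.8),("place",K,-14.45)):
            print(k,nm,"shift units",((np.array([*D[k],.0353])-p)/.025).round(2),"turn",((a-yaw)/5).round(2))
E
python3 go.py black green; python3 - <<'E'
from h import *
print(tri([ray(load('w3'),(549,77),1),ray(load('w4'),(456,14),1)]),plane(load('w3'),(495,108),0,1))
E
```

```text
t 3.05 p [ 625.  -198.7  272.7] sd [0.3 0.3 0.6] yaw 0.08 z [ 0.     0.001 -1.   ] F [-0.  0.  0.] w 87.0 g 0.0
black grasp shift units [-7.24 14.9  -9.5 ] turn 1.14
black place shift units [-0.26  0.38 -9.5 ] turn -2.91
green grasp shift units [-4.61 15.08 -9.5 ] turn 1.14
green place shift units [-2.81  1.04 -9.5 ] turn -2.91
(array([0.74688599, 0.00225787, 0.11356966]), [np.float64(0.1), np.float64(0.1)]) [ 0.74136661 -0.02280742  0.        ]
```

```bash
python3 -m crank '{"steps":[[[-0.48,1,0],[0,0,0.2]],[[-0.48,1,0],[0,0,0.2]],[[-0.48,1,0],[0,0,0.2]],[[-0.48,1,0],[0,0,0.2]],[[-0.48,1,0],[0,0,0.2]],[[-0.48,1,-0.5],[0,0,0.14]],[[-0.48,1,-0.5],[0,0,0]],[[-0.48,1,-0.5],[0,0,0]],[[-0.48,1,-0.5],[0,0,0]],[[-0.48,1,-0.5],[0,0,0]]]}' 44 20
python3 -m crank '{"steps":[[[-0.48,1,-0.8],[0,0,0]],[[-0.48,1,-0.8],[0,0,0]],[[-0.48,1,-0.8],[0,0,0]],[[-0.48,1,-0.8],[0,0,0]],[[-0.52,0.9,-0.8],[0,0,0]],[[0,0,0],[0,0,0]],[[0,0,0],[0,0,0]],[[0,0,0],[0,0,0]]]}'
python3 go.py black
```

```text
time: 3.88
ee_pos: [0.5039, 0.0513, 0.2102]
eef_rot: [0.671, 0.742, 0.001, 0.001]
ft_force: [0.8, -0.3, -0.1]
width: 0.0445
grip_force: 0.0
time: 4.55
ee_pos: [0.4444, 0.1721, 0.1109]
eef_rot: [0.671, 0.741, 0.0, 0.001]
ft_force: [-0.6, -0.0, 0.4]
width: 0.0437
grip_force: 0.0
t 4.75 p [444.8 171.8 111. ] sd [0.2 0.1 0.1] yaw 5.63 z [ 0.002  0.    -1.   ] F [ 0.1 -0.2  0.6] w 44.1 g 0.0
black grasp shift units [-0.03  0.08 -3.03] turn 0.03
black place shift units [  6.95 -14.44  -3.03] turn -4.02
```

```bash
python3 -m crank '{"steps":[[[0,0.05,-0.8],[0,0,0]],[[0,0,-0.8],[0,0,0]],[[0,0,-0.8],[0,0,0]],[[0,0,-0.63],[0,0,0]],[[0,0,0],[0,0,0]],[[0,0,0],[0,0,0]]]}'
python3 - <<'E'
from h import *
c=snap('wrist','w5'); cv2.imwrite('pics/w5c.png',c['pixels'])
snap('scene','s5')
E
python3 go.py black; python3 -m crank '{"steps":[[[0,0,0],[0,0,0]],[[0,0,0],[0,0,0]],[[0,0,0],[0,0,0]],[[0,0,0],[0,0,0]],[[0,0,0],[0,0,0]],[[0,0,0],[0,0,0]]]}' 5 20; python3 go.py black
```

```text
time: 5.25
ee_pos: [0.444, 0.1733, 0.0344]
eef_rot: [0.671, 0.741, -0.0, -0.0]
ft_force: [1.1, 0.1, 0.3]
width: 0.0442
grip_force: 0.0
t 5.55 p [444.9 174.   35.5] sd [0.1 0.  0.1] yaw 5.68 z [ 0.002  0.001 -1.   ] F [-0.2 -0.1  0.7] w 44.0 g 0.0
black grasp shift units [-0.03 -0.01 -0.01] turn 0.02
black place shift units [ 6.950e+00 -1.452e+01 -1.000e-02] turn -4.03
time: 6.05
ee_pos: [0.4443, 0.1738, 0.0344]
eef_rot: [0.671, 0.741, 0.0, 0.0]
ft_force: [2.2, -0.1, 0.6]
width: 0.0176
grip_force: 20.0
t 6.25 p [444.2 173.8  34.4] sd [0. 0. 0.] yaw 5.7 z [ 0.  0. -1.] F [1.7 0.8 0.6] w 17.5 g 19.983006147667766
black grasp shift units [-0.01 -0.    0.04] turn 0.02
black place shift units [  6.97 -14.52   0.04] turn -4.03
```

```bash
python3 -m crank '{"steps":[[[0,0,0.4],[0,0,0]],[[0,0,0.8],[0,0,0]],[[0,0,0.9],[0,0,0]],[[0,0,0.9],[0,0,0]],[[0.3,-0.6,0],[0,0,-0.2]],[[0.47,-0.97,0],[0,0,-0.3]],[[0.47,-0.97,0],[0,0,-0.3]],[[0.47,-0.97,0],[0,0,-0.3]],[[0.47,-0.97,0],[0,0,-0.3]],[[0.47,-0.97,0],[0,0,-0.3]]]}'
python3 -m crank '{"steps":[[[0.47,-0.97,0],[0,0,-0.3]],[[0.47,-0.97,0],[0,0,-0.3]],[[0.47,-0.97,0],[0,0,-0.3]],[[0.47,-0.97,0],[0,0,-0.3]],[[0.47,-0.97,0],[0,0,-0.3]],[[0.47,-0.97,0],[0,0,-0.3]],[[0.47,-0.97,0],[0,0,-0.3]],[[0.47,-0.97,0],[0,0,-0.3]],[[0.47,-0.97,0],[0,0,-0.2]],[[0.1,-0.3,0],[0,0,0]]]}'
python3 -m crank '{"steps":[[[0,0,0],[0,0,0]],[[0,0,0],[0,0,0]]]}'
python3 go.py black
```

```text
time: 7.08
ee_pos: [0.5103, 0.0356, 0.1093]
eef_rot: [0.725, 0.689, -0.0, -0.0]
ft_force: [0.9, 0.5, -1.7]
width: 0.0177
grip_force: 20.0
time: 7.92
ee_pos: [0.6184, -0.1935, 0.1089]
eef_rot: [0.799, 0.601, -0.001, 0.001]
ft_force: [-0.4, -0.5, -0.5]
width: 0.0173
grip_force: 20.0
time: 8.08
ee_pos: [0.6179, -0.188, 0.1088]
eef_rot: [0.798, 0.603, -0.0, -0.001]
ft_force: [-0.0, 0.7, -1.6]
width: 0.0174
grip_force: 20.0
t 8.28 p [ 618.2 -186.9  109.1] sd [0.2 0.6 0.2] yaw -15.72 z [-0.001  0.001 -1.   ] F [-0.4  0.1 -1. ] w 17.5 g 19.976239493116736
black grasp shift units [-6.96 14.43 -2.95] turn 4.3
black place shift units [ 0.02 -0.09 -2.95] turn 0.25
```

```bash
python3 -m crank '{"steps":[[[0.02,-0.09,-0.5],[0,0,0.25]],[[0,0,-0.7],[0,0,0]],[[0,0,-0.7],[0,0,0]],[[0,0,-0.6],[0,0,0]],[[0,0,-0.2],[0,0,0]],[[0,0,-0.1],[0,0,0]],[[0,0,-0.05],[0,0,0]],[[0,0,0],[0,0,0]],[[0,0,0],[0,0,0]]]}'
python3 go.py black
```

```text
time: 9.03
ee_pos: [0.6196, -0.1906, 0.039]
eef_rot: [0.791, 0.612, 0.001, 0.001]
ft_force: [-0.6, 1.0, -0.5]
width: 0.0174
grip_force: 20.0
t 9.23 p [ 619.5 -190.6   38.9] sd [0.1 0.  0.1] yaw -14.54 z [ 0.001 -0.    -1.   ] F [-0.4  0.5 -1.7] w 17.5 g 19.976240023970604
black grasp shift units [-7.02 14.58 -0.14] turn 4.07
black place shift units [-0.04  0.06 -0.14] turn 0.02
```

```bash
python3 -m crank '{"steps":[[[-0.04,0.06,0],[0,0,0]],[[0,0,-0.06],[0,0,0]],[[0,0,-0.04],[0,0,0]],[[0,0,-0.04],[0,0,0]],[[0,0,0],[0,0,0]],[[0,0,0],[0,0,0]],[[0,0,0],[0,0,0]]]}'
python3 go.py black; python3 -c "
from h import *
c=snap('scene','s6')['pixels'];d=snap('side','d6')['pixels']
cv2.imwrite('pics/c6.png',np.vstack([cv2.resize(x,(520,290),interpolation=cv2.INTER_CUBIC) for x in(c[130:220,195:356],d[180:250,265:390])]))"
```

```text
time: 9.82
ee_pos: [0.6189, -0.1891, 0.0352]
eef_rot: [0.791, 0.612, 0.001, 0.001]
ft_force: [4.3, 0.1, 3.8]
width: 0.0173
grip_force: 20.0
t 10.02 p [ 618.9 -189.1   35.2] sd [0. 0. 0.] yaw -14.54 z [ 0.002 -0.    -1.   ] F [ 5.4 -0.5  3.3] w 17.4 g 20.009042071178555
black grasp shift units [-6.990e+00  1.452e+01  1.000e-02] turn 4.07
black place shift units [-0.01 -0.    0.01] turn 0.02
```

View pics/c6.png

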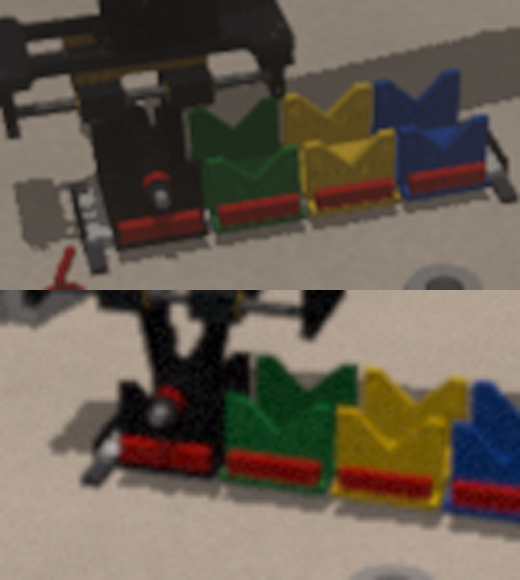

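The black gauge sits in the black cradle's notches with its red ring above the red strip, at (157,185) in the scene crop. The sideways force of 5 N means one flank is touching first, so I shift slightly toward +x before letting go.

```bash
python3 -m crank '{"steps":[[[0.03,-0.01,0],[0,0,0]],[[0,0,0],[0,0,0]],[[0,0,0],[0,0,0]],[[0,0,0],[0,0,0]]]}'
python3 -m crank '{"steps":[[[0.02,0,-0.02],[0,0,0]],[[0,0,0],[0,0,0]],[[0,0,0],[0,0,0]],[[0,0,0],[0,0,0]]]}'
```

```text
time: 10.45
ee_pos: [0.6191, -0.1892, 0.0349]
eef_rot: [0.791, 0.612, 0.0, 0.0]
ft_force: [2.6, -0.4, 5.1]
width: 0.0171
grip_force: 20.0
time: 10.78
ee_pos: [0.6196, -0.1894, 0.0344]
eef_rot: [0.791, 0.612, 0.0, 0.0]
ft_force: [4.0, -1.0, 5.5]
width: 0.0172
grip_force: 20.0
```

```bash
python3 -m crank '{"steps":[[[0.02,0,0],[0,0,0]],[[0,0,0],[0,0,0]],[[0,0,0],[0,0,0]],[[0,0,0],[0,0,0]],[[0,0,0],[0,0,0]]]}' 44
python3 -m crank '{"steps":[[[0,0,0.4],[0,0,0]],[[0,0,0.8],[0,0,0]],[[0,0,0.9],[0,0,0]],[[0,0,0.9],[0,0,0]],[[-0.14,0.5,0],[0,0,0.2]],[[-0.3,1,0],[0,0,0.3]],[[-0.3,1,0],[0,0,0.3]],[[-0.3,1,0],[0,0,0.3]],[[-0.3,1,0],[0,0,0.3]],[[-0.3,1,0],[0,0,0.3]]]}'
python3 -m crank '{"steps":[[[-0.3,1,0],[0,0,0.3]],[[-0.3,1,0],[0,0,0.3]],[[-0.3,1,0],[0,0,0.3]],[[-0.3,1,0],[0,0,0.3]],[[-0.3,1,0],[0,0,0.3]],[[-0.3,1,0],[0,0,0.3]],[[-0.3,1,0],[0,0,0.3]],[[-0.3,1,0],[0,0,0.27]],[[-0.3,1,0],[0,0,0]],[[-0.05,0.2,0],[0,0,0]]]}'
python3 -m crank '{"steps":[[[0,0,0],[0,0,0]],[[0,0,0],[0,0,0]]]}'
python3 go.py green
```

```text
time: 11.2
ee_pos: [0.6191, -0.1892, 0.0335]
eef_rot: [0.791, 0.612, -0.0, -0.001]
ft_force: [-0.7, -0.4, -0.4]
width: 0.0404
grip_force: 0.0
time: 12.03
ee_pos: [0.5782, -0.0504, 0.1096]
eef_rot: [0.743, 0.669, 0.0, 0.0]
ft_force: [-0.0, 0.7, 1.0]
width: 0.0442
grip_force: 0.0
time: 12.87
ee_pos: [0.5081, 0.1833, 0.1097]
eef_rot: [0.668, 0.744, 0.001, -0.001]
ft_force: [0.0, 1.7, 0.3]
width: 0.0443
grip_force: 0.0
time: 13.03
ee_pos: [0.5102, 0.1777, 0.1093]
eef_rot: [0.67, 0.742, -0.0, 0.0]
ft_force: [1.0, -0.8, 0.2]
width: 0.0438
grip_force: 0.0
t 13.23 p [510.4 177.  109.2] sd [0.1 0.4 0.1] yaw 5.72 z [ 0.    -0.001 -1.   ] F [0.7 0.4 0.7] w 43.7 g 0.0
green grasp shift units [-0.03  0.05 -2.96] turn 0.02
green place shift units [  1.77 -13.98  -2.96] turn -4.03
```

```bash
python3 -m crank '{"steps":[[[-0.03,0.05,-0.8],[0,0,0]],[[0,0,-0.8],[0,0,0]],[[0,0,-0.8],[0,0,0]],[[0,0,-0.56],[0,0,0]],[[0,0,0],[0,0,0]],[[0,0,0],[0,0,0]],[[0,0,0],[0,0,0]]]}'
python3 go.py green
python3 -m crank '{"steps":[[[0,0,0],[0,0,0]],[[0,0,0],[0,0,0]],[[0,0,0],[0,0,0]],[[0,0,0],[0,0,0]],[[0,0,0],[0,0,0]],[[0,0,0],[0,0,0]]]}' 5 20; python3 go.py green
```

```text
time: 13.82
ee_pos: [0.51, 0.1793, 0.0361]
eef_rot: [0.671, 0.742, 0.001, 0.0]
ft_force: [-0.3, 0.5, -0.1]
width: 0.0447
grip_force: 0.0
t 14.02 p [510.1 179.6  36.2] sd [0.1 0.1 0.1] yaw 5.78 z [ 0.002  0.001 -1.   ] F [-0.3  0.   0. ] w 43.9 g 0.0
green grasp shift units [-0.01 -0.05 -0.04] turn 0.0
green place shift units [  1.79 -14.09  -0.04] turn -4.05
time: 14.52
ee_pos: [0.5099, 0.1796, 0.0353]
eef_rot: [0.67, 0.742, 0.001, 0.0]
ft_force: [2.8, 1.5, 0.1]
width: 0.0173
grip_force: 20.0
t 14.72 p [509.9 179.6  35.3] sd [0. 0. 0.] yaw 5.8 z [ 0.001  0.    -1.   ] F [ 3.7  0.2 -0.3] w 17.2 g 20.000086427044188
green grasp shift units [-0.   -0.05 -0.  ] turn 0.0
green place shift units [  1.79 -14.09  -0.  ] turn -4.05
```

```bash
python3 -m crank '{"steps":[[[0,0,0.4],[0,0,0]],[[0,0,0.8],[0,0,0]],[[0,0,0.9],[0,0,0]],[[0,0,0.9],[0,0,0]],[[0.06,-0.5,0],[0,0,-0.15]],[[0.13,-1,0],[0,0,-0.3]],[[0.13,-1,0],[0,0,-0.3]],[[0.13,-1,0],[0,0,-0.3]],[[0.13,-1,0],[0,0,-0.3]],[[0.13,-1,0],[0,0,-0.3]]]}'
python3 -m crank '{"steps":[[[0.13,-1,0],[0,0,-0.3]],[[0.13,-1,0],[0,0,-0.3]],[[0.13,-1,0],[0,0,-0.3]],[[0.13,-1,0],[0,0,-0.3]],[[0.13,-1,0],[0,0,-0.3]],[[0.13,-1,0],[0,0,-0.3]],[[0.13,-1,0],[0,0,-0.3]],[[0.13,-1,0],[0,0,-0.3]],[[0.07,-0.54,0],[0,0,0]],[[0,0,0],[0,0,0]]]}'
python3 -m crank '{"steps":[[[0,0,-0.5],[0,0,0]],[[0,0,-0.7],[0,0,0]],[[0,0,-0.7],[0,0,0]],[[0,0,-0.6],[0,0,0]],[[0,0,-0.2],[0,0,0]],[[0,0,-0.1],[0,0,0]],[[0,0,0],[0,0,0]],[[0,0,0],[0,0,0]],[[0,0,0],[0,0,0]]]}'
python3 go.py green
```

```text
time: 15.55
ee_pos: [0.5262, 0.0405, 0.11]
eef_rot: [0.723, 0.691, -0.001, -0.0]
ft_force: [0.6, -0.1, -2.3]
width: 0.0176
grip_force: 20.0
time: 16.38
ee_pos: [0.5538, -0.1752, 0.1098]
eef_rot: [0.792, 0.611, -0.001, 0.0]
ft_force: [-0.2, -0.3, -1.6]
width: 0.0172
grip_force: 20.0
time: 17.13
ee_pos: [0.5554, -0.1714, 0.041]
eef_rot: [0.79, 0.613, 0.001, 0.001]
ft_force: [-0.0, -0.1, -1.7]
width: 0.0173
grip_force: 20.0
t 17.33 p [ 555.2 -171.5   40.8] sd [0.1 0.1 0.1] yaw -14.44 z [ 0.001 -0.    -1.   ] F [ 0.1  0.5 -1.1] w 17.3 g 19.999774396419525
green grasp shift units [-1.82 13.99 -0.22] turn 4.05
green place shift units [-0.02 -0.04 -0.22] turn -0.0
```

```bash
python3 -m crank '{"steps":[[[0,0,-0.12],[0,0,0]],[[0,0,-0.06],[0,0,0]],[[0,0,-0.04],[0,0,0]],[[0,0,-0.04],[0,0,0]],[[0,0,0],[0,0,0]],[[0,0,0],[0,0,0]],[[0,0,0],[0,0,0]]]}'
python3 go.py green
```

```text
time: 17.92
ee_pos: [0.5562, -0.1719, 0.035]
eef_rot: [0.79, 0.613, 0.001, 0.001]
ft_force: [0.9, 0.2, 10.0]
width: 0.0173
grip_force: 20.0
t 18.12 p [ 556.2 -171.8   35. ] sd [0. 0. 0.] yaw -14.46 z [ 0.003 -0.001 -1.   ] F [ 1.  -0.2  7.7] w 17.7 g 20.001419484615326
green grasp shift units [-1.860e+00  1.401e+01  1.000e-02] turn 4.05
green place shift units [-0.06 -0.03  0.01] turn 0.0
```

```bash
python3 -m crank '{"steps":[[[0,0,0],[0,0,0]],[[0,0,0],[0,0,0]],[[0,0,0],[0,0,0]],[[0,0,0],[0,0,0]],[[0,0,0],[0,0,0]]]}' 44
python3 -m crank '{"steps":[[[0,0,0.4],[0,0,0]],[[0,0,0.8],[0,0,0]],[[0,0,0.9],[0,0,0]],[[0,0,0.9],[0,0,0]],[[0.03,0.5,0],[0,0,0.15]],[[0.06,1,0],[0,0,0.3]],[[0.06,1,0],[0,0,0.3]],[[0.06,1,0],[0,0,0.3]],[[0.06,1,0],[0,0,0.3]],[[0.06,1,0],[0,0,0.3]]]}'
python3 -m crank '{"steps":[[[0.06,1,0],[0,0,0.3]],[[0.06,1,0],[0,0,0.3]],[[0.06,1,0],[0,0,0.3]],[[0.06,1,0],[0,0,0.3]],[[0.06,1,0],[0,0,0.3]],[[0.06,1,0],[0,0,0.3]],[[0.06,1,0],[0,0,0.3]],[[0.06,1,0],[0,0,0.3]],[[0.03,0.68,0],[0,0,0]],[[0,0,0],[0,0,0]]]}'
python3 -m crank '{"steps":[[[0,0,0],[0,0,0]],[[0,0,0],[0,0,0]]]}'
python3 go.py blue
```

```text
time: 18.53
ee_pos: [0.5545, -0.1714, 0.0332]
eef_rot: [0.79, 0.613, -0.0, -0.0]
ft_force: [0.9, -0.3, 0.3]
width: 0.0407
grip_force: 0.0
time: 19.37
ee_pos: [0.5629, -0.0326, 0.1091]
eef_rot: [0.744, 0.668, 0.0, 0.0]
ft_force: [1.0, 0.3, 1.0]
width: 0.0441
grip_force: 0.0
time: 20.2
ee_pos: [0.5748, 0.1883, 0.1089]
eef_rot: [0.668, 0.744, 0.001, -0.001]
ft_force: [-0.3, 0.5, -0.1]
width: 0.044
grip_force: 0.0
time: 20.37
ee_pos: [0.5758, 0.182, 0.1087]
eef_rot: [0.671, 0.742, -0.0, 0.0]
ft_force: [0.2, -1.0, -0.7]
width: 0.044
grip_force: 0.0
t 20.57 p [575.9 181.7 108.7] sd [0.1 0.2 0. ] yaw 5.71 z [ 0.    -0.001 -1.   ] F [-0.2 -0.1 -0.2] w 43.8 g 0.0
blue grasp shift units [-0.02  0.03 -2.94] turn 0.02
blue place shift units [ -5.97 -12.86  -2.94] turn -4.03
```

```bash
python3 -m crank '{"steps":[[[-0.02,0,-0.8],[0,0,0]],[[0,0,-0.8],[0,0,0]],[[0,0,-0.8],[0,0,0]],[[0,0,-0.56],[0,0,0]],[[0,0,0],[0,0,0]],[[0,0,0],[0,0,0]],[[0,0,0],[0,0,0]]]}'
python3 go.py blue
python3 -m crank '{"steps":[[[0,0,0],[0,0,0]],[[0,0,0],[0,0,0]],[[0,0,0],[0,0,0]],[[0,0,0],[0,0,0]],[[0,0,0],[0,0,0]],[[0,0,0],[0,0,0]]]}' 5 20; python3 go.py blue
```

```text
time: 21.15
ee_pos: [0.576, 0.1829, 0.0357]
eef_rot: [0.671, 0.742, 0.001, 0.0]
ft_force: [0.1, 0.2, 1.1]
width: 0.0441
grip_force: 0.0
t 21.35 p [576.1 183.1  35.8] sd [0.1 0.1 0.1] yaw 5.78 z [ 0.002  0.001 -1.   ] F [ 0.3 -1.   0.8] w 43.7 g 0.0
blue grasp shift units [-0.02 -0.02 -0.02] turn 0.0
blue place shift units [ -5.97 -12.91  -0.02] turn -4.05
time: 21.85
ee_pos: [0.5758, 0.1831, 0.0348]
eef_rot: [0.67, 0.742, 0.001, 0.0]
ft_force: [2.2, -0.4, 0.2]
width: 0.0171
grip_force: 20.0
t 22.05 p [575.8 183.1  34.8] sd [0. 0. 0.] yaw 5.8 z [ 0.001  0.    -1.   ] F [ 3.9 -0.2  0. ] w 17.5 g 19.976269220933318
blue grasp shift units [-0.01 -0.02  0.02] turn 0.0
blue place shift units [ -5.96 -12.91   0.02] turn -4.05
```

```bash
python3 -m crank '{"steps":[[[0,0,0.4],[0,0,0]],[[0,0,0.8],[0,0,0]],[[0,0,0.9],[0,0,0]],[[0,0,0.9],[0,0,0]],[[-0.23,-0.5,0],[0,0,-0.25]],[[-0.46,-1,0],[0,0,-0.3]],[[-0.46,-1,0],[0,0,-0.3]],[[-0.46,-1,0],[0,0,-0.3]],[[-0.46,-1,0],[0,0,-0.3]],[[-0.46,-1,0],[0,0,-0.3]]]}'
python3 -m crank '{"steps":[[[-0.46,-1,0],[0,0,-0.3]],[[-0.46,-1,0],[0,0,-0.3]],[[-0.46,-1,0],[0,0,-0.3]],[[-0.46,-1,0],[0,0,-0.3]],[[-0.46,-1,0],[0,0,-0.3]],[[-0.46,-1,0],[0,0,-0.3]],[[-0.46,-1,0],[0,0,-0.3]],[[-0.18,-0.39,0],[0,0,-0.2]],[[0,0,0],[0,0,0]],[[0,0,0],[0,0,0]]]}'
python3 -m crank '{"steps":[[[0,0,-0.5],[0,0,0]],[[0,0,-0.7],[0,0,0]],[[0,0,-0.7],[0,0,0]],[[0,0,-0.6],[0,0,0]],[[0,0,-0.2],[0,0,0]],[[0,0,-0.1],[0,0,0]],[[0,0,0],[0,0,0]],[[0,0,0],[0,0,0]],[[0,0,0],[0,0,0]]]}'
python3 go.py blue
```

```text
time: 22.88
ee_pos: [0.5106, 0.0445, 0.1099]
eef_rot: [0.725, 0.688, -0.0, -0.0]
ft_force: [0.9, 0.2, -1.2]
width: 0.0168
grip_force: 20.0
time: 23.72
ee_pos: [0.4269, -0.1388, 0.1099]
eef_rot: [0.791, 0.612, 0.0, -0.0]
ft_force: [-0.2, -0.2, -1.9]
width: 0.0171
grip_force: 20.0
time: 24.47
ee_pos: [0.4277, -0.1391, 0.0404]
eef_rot: [0.79, 0.613, 0.001, 0.001]
ft_force: [0.4, 0.7, -0.6]
width: 0.0174
grip_force: 20.0
t 24.67 p [ 427.6 -139.2   40.3] sd [0.1 0.1 0.1] yaw -14.44 z [ 0.001 -0.    -1.   ] F [ 0.1  0.1 -1.8] w 17.3 g 19.972305768169463
blue grasp shift units [ 5.92 12.87 -0.2 ] turn 4.05
blue place shift units [-0.03 -0.02 -0.2 ] turn -0.0
```

```bash
python3 -m crank '{"steps":[[[0,0,-0.1],[0,0,0]],[[0,0,-0.06],[0,0,0]],[[0,0,-0.04],[0,0,0]],[[0,0,-0.04],[0,0,0]],[[0,0,0],[0,0,0]],[[0,0,0],[0,0,0]],[[0,0,0],[0,0,0]]]}'
python3 go.py blue
```

```text
time: 25.25
ee_pos: [0.4282, -0.1395, 0.0344]
eef_rot: [0.79, 0.613, 0.001, 0.001]
ft_force: [0.4, -0.1, 7.6]
width: 0.0175
grip_force: 20.0
t 25.45 p [ 428.2 -139.5   34.4] sd [0. 0. 0.] yaw -14.45 z [ 0.002 -0.    -1.   ] F [ 0.4 -0.7  6.5] w 17.3 g 20.016319658607244
blue grasp shift units [ 5.89 12.88  0.04] turn 4.05
blue place shift units [-0.05 -0.01  0.04] turn 0.0
```

```bash
python3 -m crank '{"steps":[[[0,0,0],[0,0,0]],[[0,0,0],[0,0,0]],[[0,0,0],[0,0,0]],[[0,0,0],[0,0,0]],[[0,0,0],[0,0,0]]]}' 44
python3 -m crank '{"steps":[[[0,0,0.4],[0,0,0]],[[0,0,0.8],[0,0,0]],[[0,0,0.9],[0,0,0]],[[0,0,0.9],[0,0,0]],[[0.3,0.5,0],[0,0,0.25]],[[0.64,1,0],[0,0,0.3]],[[0.64,1,0],[0,0,0.3]],[[0.64,1,0],[0,0,0.3]],[[0.64,1,0],[0,0,0.3]],[[0.64,1,0],[0,0,0.3]]]}'
python3 -m crank '{"steps":[[[0.64,1,0],[0,0,0.3]],[[0.64,1,0],[0,0,0.3]],[[0.64,1,0],[0,0,0.3]],[[0.64,1,0],[0,0,0.3]],[[0.64,1,0],[0,0,0.3]],[[0.64,1,0],[0,0,0.3]],[[0.64,1,0],[0,0,0.3]],[[0.54,0.8,0],[0,0,0.2]],[[0,0,0],[0,0,0]],[[0,0,0],[0,0,0]]]}'
python3 -m crank '{"steps":[[[0,0,0],[0,0,0]],[[0,0,0],[0,0,0]]]}'
python3 go.py yellow
```

```text
time: 25.87
ee_pos: [0.4268, -0.1392, 0.0334]
eef_rot: [0.79, 0.613, -0.0, -0.0]
ft_force: [-0.0, -0.6, 0.3]
width: 0.0407
grip_force: 0.0
time: 26.7
ee_pos: [0.5151, -0.0, 0.1089]
eef_rot: [0.741, 0.672, 0.0, 0.0]
ft_force: [0.8, -1.1, -0.5]
width: 0.0443
grip_force: 0.0
time: 27.53
ee_pos: [0.6397, 0.1952, 0.108]
eef_rot: [0.669, 0.743, -0.0, -0.0]
ft_force: [0.0, -2.1, -0.2]
width: 0.0441
grip_force: 0.0
time: 27.7
ee_pos: [0.6398, 0.1921, 0.1086]
eef_rot: [0.671, 0.742, -0.0, 0.0]
ft_force: [-0.3, 0.6, -0.3]
width: 0.044
grip_force: 0.0
t 27.9 p [639.9 192.2 108.8] sd [0.1 0.2 0.1] yaw 5.73 z [ 0. -0. -1.] F [-0.2 -0.2  0.8] w 43.8 g 0.0
yellow grasp shift units [ 0.02  0.05 -2.94] turn 0.01
yellow place shift units [ -5.97 -13.94  -2.94] turn -4.04
```

```bash
python3 -m crank '{"steps":[[[0.02,0.02,-0.8],[0,0,0]],[[0,0,-0.8],[0,0,0]],[[0,0,-0.8],[0,0,0]],[[0,0,-0.56],[0,0,0]],[[0,0,0],[0,0,0]],[[0,0,0],[0,0,0]],[[0,0,0],[0,0,0]]]}'
python3 -m crank '{"steps":[[[0,0,0],[0,0,0]],[[0,0,0],[0,0,0]],[[0,0,0],[0,0,0]],[[0,0,0],[0,0,0]],[[0,0,0],[0,0,0]],[[0,0,0],[0,0,0]]]}' 5 20; python3 go.py yellow
```

```text
time: 28.48
ee_pos: [0.6413, 0.1939, 0.0359]
eef_rot: [0.67, 0.742, 0.001, 0.0]
ft_force: [-0.2, -0.8, 0.9]
width: 0.0442
grip_force: 0.0
time: 28.98
ee_pos: [0.6412, 0.1939, 0.0351]
eef_rot: [0.67, 0.742, 0.001, 0.0]
ft_force: [2.4, 0.4, 1.0]
width: 0.0169
grip_force: 20.0
t 29.18 p [641.2 193.8  35. ] sd [0. 0. 0.] yaw 5.79 z [ 0.001  0.    -1.   ] F [3.8 0.2 1.9] w 17.6 g 19.99996455735527
yellow grasp shift units [-0.03 -0.01  0.01] turn 0.0
yellow place shift units [-6.02e+00 -1.40e+01  1.00e-02] turn -4.05
```

```bash
python3 -m crank '{"steps":[[[0,0,0.4],[0,0,0]],[[0,0,0.8],[0,0,0]],[[0,0,0.9],[0,0,0]],[[0,0,0.9],[0,0,0]],[[-0.2,-0.5,0],[0,0,-0.15]],[[-0.43,-1,0],[0,0,-0.3]],[[-0.43,-1,0],[0,0,-0.3]],[[-0.43,-1,0],[0,0,-0.3]],[[-0.43,-1,0],[0,0,-0.3]],[[-0.43,-1,0],[0,0,-0.3]]]}'
python3 -m crank '{"steps":[[[-0.43,-1,0],[0,0,-0.3]],[[-0.43,-1,0],[0,0,-0.3]],[[-0.43,-1,0],[0,0,-0.3]],[[-0.43,-1,0],[0,0,-0.3]],[[-0.43,-1,0],[0,0,-0.3]],[[-0.43,-1,0],[0,0,-0.3]],[[-0.43,-1,0],[0,0,-0.3]],[[-0.43,-1,0],[0,0,-0.3]],[[-0.2,-0.48,0],[0,0,0]],[[0,0,0],[0,0,0]]]}'
python3 -m crank '{"steps":[[[0,0,-0.5],[0,0,0]],[[0,0,-0.7],[0,0,0]],[[0,0,-0.7],[0,0,0]],[[0,0,-0.6],[0,0,0]],[[0,0,-0.2],[0,0,0]],[[0,0,-0.1],[0,0,0]],[[0,0,0],[0,0,0]],[[0,0,0],[0,0,0]],[[0,0,0],[0,0,0]]]}'
python3 go.py yellow
```

```text
time: 30.02
ee_pos: [0.5804, 0.0552, 0.1098]
eef_rot: [0.722, 0.691, -0.0, -0.0]
ft_force: [0.6, -0.3, -1.0]
width: 0.0174
grip_force: 20.0
time: 30.85
ee_pos: [0.4887, -0.159, 0.1099]
eef_rot: [0.792, 0.611, -0.001, -0.0]
ft_force: [0.4, 0.3, -0.7]
width: 0.0174
grip_force: 20.0
time: 31.6
ee_pos: [0.4915, -0.1557, 0.0405]
eef_rot: [0.79, 0.613, 0.001, 0.001]
ft_force: [0.1, 0.5, -0.1]
width: 0.0173
grip_force: 20.0
t 31.8 p [ 491.3 -155.8   40.3] sd [0.1 0.  0.2] yaw -14.45 z [ 0.001 -0.    -1.   ] F [-0.6  0.2 -0.7] w 17.1 g 19.99136463040486
yellow grasp shift units [ 5.97 13.97 -0.2 ] turn 4.05
yellow place shift units [-0.02 -0.02 -0.2 ] turn -0.0
```

```bash
python3 -m crank '{"steps":[[[0,0,-0.1],[0,0,0]],[[0,0,-0.06],[0,0,0]],[[0,0,-0.04],[0,0,0]],[[0,0,-0.04],[0,0,0]],[[0,0,0],[0,0,0]],[[0,0,0],[0,0,0]],[[0,0,0],[0,0,0]]]}'
python3 go.py yellow
```

```text
time: 32.38
ee_pos: [0.4921, -0.156, 0.0346]
eef_rot: [0.79, 0.613, 0.001, 0.001]
ft_force: [1.2, 0.2, 7.6]
width: 0.017
grip_force: 20.0
t 32.58 p [ 492.1 -156.    34.6] sd [0. 0. 0.] yaw -14.45 z [ 0.003 -0.001 -1.   ] F [1.  0.4 7.6] w 17.5 g 19.98803264228627
yellow grasp shift units [ 5.94 13.98  0.03] turn 4.05
yellow place shift units [-0.06 -0.01  0.03] turn 0.0
```

Seated. I release, then rise for a check view of the rail.

```bash
python3 -m crank '{"steps":[[[0,0,0],[0,0,0]],[[0,0,0],[0,0,0]],[[0,0,0],[0,0,0]],[[0,0,0],[0,0,0]],[[0,0,0],[0,0,0]]]}' 44
python3 -m crank '{"steps":[[[0,0,0.4],[0,0,0]],[[0,0,0.9],[0,0,0]],[[0,0,0.9],[0,0,0]],[[0.2,0,1],[0,0,0.5]],[[0.2,-0.3,1],[0,0,0.5]],[[0.2,-0.3,1],[0,0,0.5]],[[0.2,-0.3,1],[0,0,0.5]],[[0.2,-0.3,1],[0,0,0.5]],[[0.2,-0.3,1],[0,0,0.4]],[[0.2,0,1],[0,0,0]]]}'
python3 -m crank '{"steps":[[[0,0,0.4],[0,0,0]],[[0,0,0],[0,0,0]],[[0,0,0],[0,0,0]],[[0,0,0],[0,0,0]]]}'
python3 - <<'E'
from h import *
np.set_printoptions(precision=4,suppress=True)
w=snap('wrist','w9'); cv2.imwrite('pics/w9c.png',w['pixels'][:330])
snap('scene','s9');snap('side','d9')
K={'blue':(.4273,-.1397),'yellow':(.4912,-.1562),'green':(.5552,-.1726),'black':(.6191,-.1891)}
n=np.array([.2495,.9684]);u=np.array([.9684,-.2495])
f=240/np.tan(np.radians(float(w['vfov']))/2)
vv,uu=np.mgrid[2:300,60:560]; z=w['z_map'][vv,uu]
d=np.stack([(uu-w['cx'])/f,(vv-w['cy'])/f],-1); t=np.linalg.norm(d,axis=-1); d=d*(np.tan(t)/t)[...,None]
p=np.stack([d[...,0]*z,-d[...,1]*z,-z],-1)@w['T'][:3,:3].T+w['T'][:3,3]
for k,c in K.items():
    q=p[...,:2]-c;a=q@n;b=q@u;m=(np.abs(b)<.012)&(np.abs(a)<.085)&(p[...,2]>.05);g=m&(np.abs(a)<.025)
    fr,re=[np.percentile(p[...,2][m&(np.abs(b)<.003)&s],90) for s in((a>.005)&(a<.025),(a<-.005)&(a>-.025))]
    print(k,"ends mm",1e3*a[m].min(),1e3*a[m].max(),"handle mid",1e3*(a[m].min()+a[m].max())/2+5,"lateral",1e3*np.median(b[g]),"slope",np.polyfit(a[g],b[g],1)[0],"top z",fr,re)
q=p[...,:2]-(.5232,-.1644);a=q@n;b=q@u
k=(np.abs(b)<.14)&(np.abs(a)<.05)&(p[...,2]>.0585)&(p[...,2]<.066)&np.all([np.abs((p[...,:2]-c)@u)>.017 for c in K.values()],0)
print("combs",[np.percentile(a[k&s],[5,50,95]) for s in(a>0,a<0)])
E
```

```text
time: 33.0
ee_pos: [0.4905, -0.1557, 0.0333]
eef_rot: [0.79, 0.613, -0.0, -0.0]
ft_force: [0.4, -0.3, 0.1]
width: 0.0406
grip_force: 0.0
time: 33.83
ee_pos: [0.5253, -0.1949, 0.2657]
eef_rot: [0.707, 0.708, -0.0, 0.0]
ft_force: [0.6, -1.2, -0.4]
width: 0.0442
grip_force: 0.0
time: 34.17
ee_pos: [0.525, -0.1928, 0.2721]
eef_rot: [0.707, 0.707, -0.001, -0.001]
ft_force: [0.4, -0.1, -0.3]
width: 0.0441
grip_force: 0.0
blue ends mm -68.04796790999416 57.803293597451535 handle mid -0.12233715627130604 lateral 1.9639552164264928 slope -0.0008038593257171944 top z 0.06364525787389086 0.06322733079578405
yellow ends mm -68.09443778753733 58.38494919699229 handle mid 0.14525570472747695 lateral -0.09873248144617633 slope -0.12747165436201657 top z 0.06329369865457755 0.0635797953127697
green ends mm -68.61126387852946 57.77076721962521 handle mid -0.4202483294521242 lateral -0.7790438123476847 slope 0.09730347058849266 top z 0.3535372972667637 0.2904230102484141
black ends mm -68.79950899613749 57.7571497381592 handle mid -0.5211796289891435 lateral -2.6722630863958003 slope 0.005103207774522154 top z 0.06356350772869858 0.06340092115861075
combs [array([0.0269, 0.0297, 0.0326]), array([-0.033 , -0.0299, -0.0272])]
```

View pics/w9c.png

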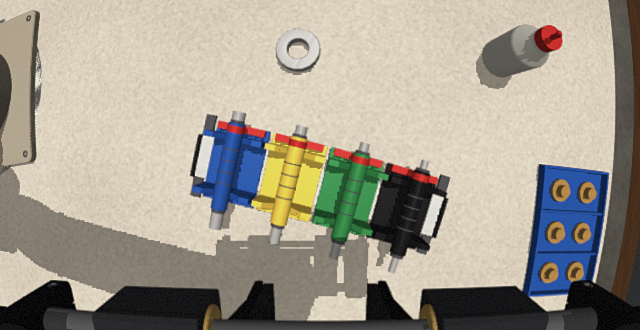

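View pics/s9.png

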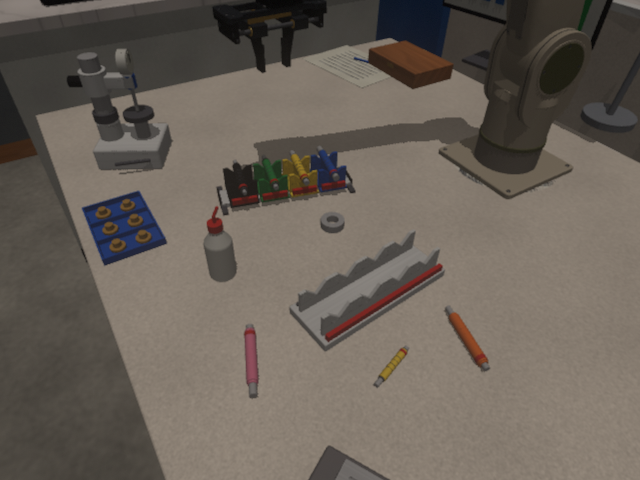

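The pictures show all four gauges level in the cradles of their own colours, red rings at the red strips: blue (227,170), yellow (290,183), green (350,200), black (410,215). Handle middles are within about 0.5 mm, the ring and bottle have not moved, and the gripper is clear.

```bash
python3 -c "
from bench import ticket
print(ticket.close_job())"
```

```text
the job is handed in; nothing more can be done
None
```

All four gauges are back in the cradles of their own colours, seated in both notches with NO-GO ends at the red strips and handle middles about 0.5 mm or less off centre; the ring and bottle were left standing, and the job is handed in at about 34 s.

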